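Load a vial carrier and hold it in the cooling chest

TASK

Set the two white-capped sample vials upright into the two pockets of the small metal carrier, one in each, without dropping them. Then lift the carrier by its upright handle, pass it level down through the narrow slot in the lid of the cooling chest until the vials are inside with their caps just below the lid, and finish while still holding it there, hanging free of the slot and of the chest's floor, so that the cold gas reaches it all round. Leave the timer, petri dish, buffer bottle and pipette where they are.

Things in the scene. Friction and masses are not known exactly. Their poses are not given: they have to be found in the camera images.
- vial_0: sample vial, clear body with a label and a white screw cap, a round upright cylinder 27 mm in diameter and 52 mm tall (cap: the top 14 mm, same diameter), 24 g; stands on the worktop. Origin at the centre of its underside, z up.
- vial_1: a second vial, of the same make and size as vial_0, standing on the worktop; either vial may go in either pocket. Origin at the centre of its underside, z up.
- carrier: loose bare-aluminium vial carrier, about 140 g, on the worktop: an open tray 35 mm (its x) by 74 mm (its y) outside, floor 3 mm thick, walls 2 mm thick and 22 mm high, split by a central upright plate (the handle) into two square pockets of 31 x 31 mm. A seated vial's cap reaches 55 mm above the carrier's underside. Origin at the centre of its underside, z up.
- pocket_a (a point): centre of one pocket's floor: 19.5 mm along +y from the carrier's centre, 3 mm above its underside; axes as the carrier's.
- pocket_b (a point): centre of the other pocket's floor: 19.5 mm along -y from the carrier's centre, 3 mm above its underside; axes as the carrier's.
- handle (a point): centre of the solid grip part of the carrier's flat handle, on its middle axis, 78 mm above its underside; the grip is 8 mm thick (carrier's y), 24 mm wide (x) and reaches from 60 to 96 mm; pinch it across the 8 mm.
- chest: fixed insulated cooling chest on the worktop, 178 mm (x) by 218 mm (y) over its lid, 120 mm high, white walls, grey lid with a steel frame round the slot; a small thermometer panel on its front (-x). Inside it is empty and hollow, 126 by 166 mm, floor 22 mm above the worktop. It turns about the vertical only. Origin at the centre of its underside, z up.
- slot_mouth (a point): centre of the slot at the top face of the lid frame, 120 mm above the worktop; axes as the chest's. The slot goes straight down, 37 mm (x) by 76 mm (y), 16 mm long, mouth bevelled 5 mm at 45 degrees all round; below it the chest is open, 82 mm down to its floor. The carrier fits with 2 mm to spare in either direction, either way round.
- timer: bench timer, 56 x 66 x 16 mm, lying near the front edge; leave alone. Origin at the centre of its underside.
- petri: clear petri dish, 64 mm across, 16 mm high; leave alone. Origin at the centre of its underside.
- buffer: small white buffer bottle with a screw cap, 38 mm across, 75 mm tall; leave alone. Origin at the centre of its underside.
- pipette: pipette lying flat near the front edge, 217 mm long (its y), 41 mm wide, 31 mm high; leave alone. Origin at the centre of its underside.
There are look-alikes about, which are no part of the job. What is shaped like the vial_1 but purple is not meant. What is meant by the carrier is not orange, and is the smaller of those in its own colour.

How it is judged:
By the outcome, as a careful person would: the job done as asked, in the order asked, and still so for the second after the job is handed in, while the arm keeps its last pose, push and grip.
It also fails if it takes over 67 s, if anything falls off the work surface, if the arm or the gripper's body presses on something with over 40 N, if the wrist force passes 120 N, or if a joint passes its speed limit or range.

ROBOT

A 6-joint arm with a two-finger parallel gripper is mounted at the origin on a cart in front of the work surface, level with it; the furniture and walls round the work are solid. World frame = base frame: x ahead of the robot, y to its left, z up, the work surface at z = 0. Lengths are in m, angles in rad, forces in N, time in s.
With the tool pointing down it reaches from about 0.425 to 0.925 m from the base axis. Payload 12.5 kg.
Tool frame: the origin (TCP) lies at the very end of the fingers, on their centre line; the grasp point (between the pads) lies 19 mm behind it; x points along the fingers, z is the direction in which the jaws open and shut, and the axes are right-handed (so a half turn about x gives the same grasp; the last joint's range is limited). The gripper opens to 85 mm and grips with 20 to 120 N. Pads are 22 mm wide; open, the fingers measure 114 mm over their backs; the gripper's body (76 mm by 85 mm) begins 54 mm behind the grasp point. The pads swing forward as they close: fully open they stand 13 mm farther back than shut.
Start: joints at [1.069, 0.491, 1.559, -0, 1.092, -0.106], TCP at [0.241, 0.577, 0.231] pointing down, gripper open.
Joint ranges: [-3.1, 3.1], [-0.84, 2.19], [0.05, 2.79], [-1.13, 4.28], [0.06, 2.93], [-2.69, 2.69]. Speed limits (rad/s): [2.22, 2.22, 2.79, 3.14, 3.14, 3.14].

INTERFACE

Orientations are given as a rotation vector (axis times angle).
In Python, from bench import telemetry, imaging, bot gives the robot as it stands.
- The arm moves only by the shell command python3 -m handwheel 'ROWS' [OPENING] [FORCE]. ROWS is text: rows parted by semicolons, each of 4 numbers parted by spaces: the shift along the tool's x, y, z in m, then the turn about the tool's x in rad. A call has 1 to 8 rows; each row is the pose to reach, as a shift and turn from the pose commanded when the call began, along the tool's axes at that moment; what a row does not reach only later rows make up. A row lasts 1/12 s, in which the tool goes at most 41.7 mm and 7.16 degrees, less where a joint would pass 70% of its speed; a pose out of reach is approached as far as the arm can. A call with a gripper value outside its range is refused whole. OPENING is the closure in counts, from 0 (fully open) to 255 (shut), set as the call begins (- or left out, the last holds). The fingers move at their own pace and stop on an object; FORCE is the grip in N (left out, the last holds). Time passes only in rows, so rows that repeat a pose let the fingers close. It gives the time, the measured TCP pose, the force and the opening at its end, in the units of the state.
- telemetry.observe(): the state, without advancing time (a new reading comes with each control period).
- imaging.get_image(name): name is "scene" or "side" or "wrist"; returns (picture, depth): 480x640x3 uint8, red, green, blue; 480x640 float32, m along the optical axis (not along the pixel's ray), 0 where there is no reading.
- imaging.get_calibration(name): a dict with "camera_matrix" (3x3 intrinsics, pixels), "dist" ([k1, k2, p1, p2, k3] as OpenCV has them; the pictures are not rectified), "position" and "attitude" of the camera in the world; the wrist camera has in their place "hand_eye" (4x4, takes a point from camera to tool coordinates, whose origin is the TCP and whose axes are the tool frame's). Camera axes: x right, y down, z forward; pixel columns grow to the right and rows downward; lengths in m; the calibration is good to about 2 mm. A picture is of the moment at which its call begins: read the wrist's pose just before it. get_calibration takes no time and is no camera call.
- bot.close_job(): hands the job in, once; it reports no verdict.
The state is a dict: "t": time; "qpos": joint angles; "joint_vel": joint speeds; "tau": joint torques, N m; "tool_pos": TCP position; "tool_rot": TCP orientation; "force": force on the tool from outside, world axes, zero at the start; "moment": the same for the moment, N m; "gripper_width": finger opening in m.
Only numpy, scipy, OpenCV 4.12 (cv2) and the standard library are available. Lean on these libraries where they do the work, as an engineer would, in place of code of your own. Each camera call takes 0.05 s, during which the arm holds its last target. There are 200 camera calls.

## Working session

There is one attempt and no reset: what is moved stays moved. The work goes in short steps, Python scripts to look and compute and a shell command to move; the robot and the scene stay as the last step left them, time stands still between calls to the robot, and variables do not carry over. Pictures are saved under pics/ and viewed, about 8 in all and at most 12, crops included, and the job is handed in when it is done.

```bash
ls; mkdir -p pics; python3 - <<'E'
from bench import telemetry, imaging
import cv2,numpy as np
print(telemetry.observe())
for n in ["scene","side","wrist"]:
    c=imaging.get_calibration(n); print(n,c)
    p,d=imaging.get_image(n); np.savez(f"pics/{n}0.npz",p=p,d=d)
    cv2.imwrite(f"pics/{n}0.png",p[:,:,::-1])
print(telemetry.observe()['t'])
E
```

```text
pics
{'t': 0.0, 'qpos': array([ 1.06940758e+00,  4.91557423e-01,  1.55945628e+00, -9.61376148e-06,
        1.09168347e+00, -1.05591733e-01]), 'joint_vel': array([-5.88933065e-05,  1.05995399e-03,  8.92014190e-04,  1.50707418e-03,
        6.17100242e-04, -1.32491824e-04]), 'tau': array([-2.56659769e-03, -6.18424773e+01, -2.61579466e+01, -2.73641444e-04,
        4.20743643e-03,  1.63599617e-05]), 'tool_pos': array([0.24083238, 0.57649254, 0.23072671]), 'tool_rot': array([-0.91345963,  1.37183747,  0.91260395]), 'force': array([0.50755445, 0.21120792, 0.26987972]), 'moment': array([ 0.04172302, -0.06891197,  0.01092567]), 'gripper_width': 0.08557399738738934}
scene {'camera_matrix': array([[516.98344758,   0.        , 314.99152574],
       [  0.        , 516.98344758, 245.4019332 ],
       [  0.        ,   0.        ,   1.        ]]), 'dist': array([-0.04664973,  0.        ,  0.        ,  0.        ,  0.        ]), 'position': array([-0.10393751, -0.62531055,  1.21972375]), 'attitude': array([-2.30109436,  0.92108982, -0.31731384])}
side {'camera_matrix': array([[469.87184811,   0.     
[... 242 characters left out ...]
52124, 0.87924661]), 'attitude': array([-0.31363252,  2.72489743, -1.34568306])}
wrist {'camera_matrix': array([[339.22706648,   0.        , 314.54819317],
       [  0.        , 339.22706648, 235.10134044],
       [  0.        ,   0.        ,   1.        ]]), 'dist': array([-0.00668486,  0.        ,  0.        ,  0.        ,  0.        ]), 'hand_eye': array([[-4.96457583e-04, -2.75680651e-01,  9.61249152e-01,
        -1.42384988e-01],
       [ 3.78452117e-04, -9.61249253e-01, -2.75680485e-01,
         7.04571622e-02],
       [ 9.99999805e-01,  2.26923110e-04,  5.81551407e-04,
        -9.86426360e-04],
       [ 0.00000000e+00,  0.00000000e+00,  0.00000000e+00,
         1.00000000e+00]])}
0.15
```

View pics/scene0.png

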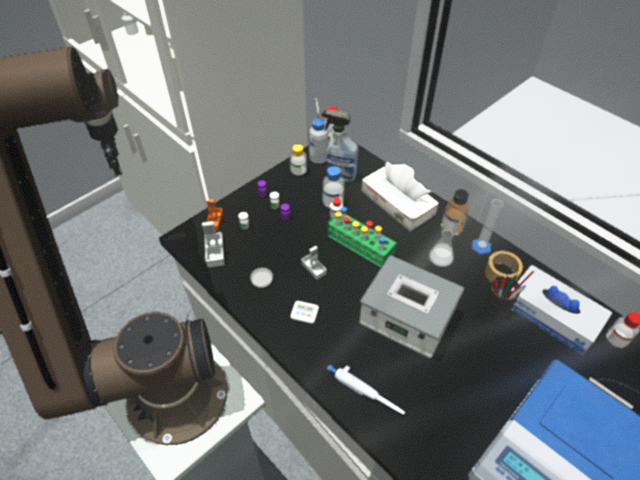

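View pics/side0.png

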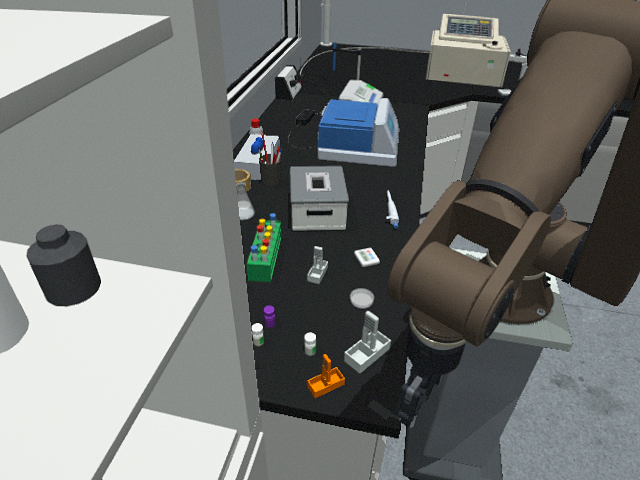

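Scene view: white-capped vials at (243,220) and (275,200). Look-alikes are the purple vials at (262,188) and (285,211). The small aluminium carrier is at (314,262); the larger aluminium one (213,245) and the orange one (215,215) are look-alikes. The chest slot is at (412,290). In the side view, the vials are at (310,344) and (258,334) and the carrier at (318,268).

```bash
cat > h.py <<'E'
import numpy as np, cv2
from scipy.spatial.transform import Rotation as R
from bench import telemetry, imaging
def shot(n,tag):
    s=telemetry.observe(); p,d=imaging.get_image(n); c=imaging.get_calibration(n)
    if n=="wrist":
        T=np.eye(4);T[:3,:3]=R.from_rotvec(s['tool_rot']).as_matrix();T[:3,3]=s['tool_pos'];T=T@c['hand_eye']
    else:
        T=np.eye(4);T[:3,:3]=R.from_rotvec(c['attitude']).as_matrix();T[:3,3]=c['position']
    cv2.imwrite(f"pics/{tag}.png",p[:,:,::-1]); np.savez(f"pics/{tag}.npz",p=p,d=d,T=T,K=c['camera_matrix'],D=c['dist'])
    return load(tag)
def load(tag): return dict(np.load(f"pics/{tag}.npz"))
def rays(S,uv):
    uv=np.asarray(uv,float).reshape(-1,1,2); n=cv2.undistortPoints(uv,S['K'],S['D'])[:,0]
    return np.c_[n,np.ones(len(n))]@S['T'][:3,:3].T
def onplane(S,uv,z):
    r=rays(S,uv); o=S['T'][:3,3]; return o+r*((z-o[2])/r[:,2])[:,None]
def cloud(S):
    v,u=np.mgrid[:480,:640]; r=rays(S,np.c_[u.ravel(),v.ravel()])
    return (S['T'][:3,3]+r*S['d'].reshape(-1,1)).reshape(480,640,3)
def tri(Ss,uvs):
    A=np.zeros((3,3));b=np.zeros(3)
    for S,uv in zip(Ss,uvs):
        r=rays(S,uv)[0];r/=np.linalg.norm(r);P=np.eye(3)-np.outer(r,r);A+=P;b+=P@S['T'][:3,3]
    return np.linalg.solve(A,b)
E
python3 - <<'E'
from h import *
for n in ["scene","side"]:
    S=shot(n,n+"1"); C=cloud(S); p=S['p'].astype(int)
    pts=dict(scene=[(243,217),(275,197),(314,262),(412,290),(213,245),(215,215),(261,277),(305,311)],side=[(310,338),(258,328),(318,268),(318,181),(366,350),(325,383),(362,298),(367,256)])[n]
    for u,v in pts: print(n,(u,v),C[v,u].round(3),p[v,u])
    tab=C[(C[...,2]<.02)&(C[...,2]>-.02)&(S['d']>0)]; print(len(tab),np.median(tab[:,2]))
    # white caps: bright, low sat, height 35-60mm
    m=((p.min(2)>140)&(np.ptp(p,axis=2)<40)&(C[...,2]>.035)&(C[...,2]<.06)&(C[...,0]<.75)&(C[...,1]>.1)).astype(np.uint8)
    k,l,st,ce=cv2.connectedComponentsWithStats(m)
    for i in range(1,k):
        if st[i,4]>15: print('cap',st[i],ce[i].round(1),onplane(S,ce[i],.047).round(4))
    q=cv2.resize(S['p'][180:340,190:470] if n=="scene" else S['p'][150:400,230:410],None,fx=2.8,fy=2.4 if n!="scene" else 2.8,interpolation=cv2.INTER_CUBIC)
    cv2.imwrite(f"pics/{n}crop.png",q[:,:,::-1])
E
```

```text
scene (243, 217) [0.468 0.319 0.052] [255 255 254]
scene (275, 197) [0.596 0.317 0.05 ] [253 253 251]
scene (314, 262) [0.518 0.055 0.026] [201 211 202]
scene (412, 290) [ 0.602 -0.233  0.1  ] [77 78 74]
scene (213, 245) [0.338 0.301 0.04 ] [175 185 175]
scene (215, 215) [0.419 0.403 0.032] [179  88  37]
scene (261, 277) [0.377 0.127 0.015] [221 222 220]
scene (305, 311) [ 0.39  -0.045  0.015] [246 249 247]
75015 0.0005140817565298939
cap [126 110  52  46 165] [152.8 133.4] [[0.4902 0.8767 0.047 ]]
cap [179 154   5   5  16] [180.4 156.6] [[0.4905 0.6978 0.047 ]]
cap [183 159  11   8  27] [187.7 162.8] [[0.4903 0.653  0.047 ]]
cap [271 192   8  11  66] [274.3 196.5] [[0.5974 0.323  0.047 ]]
cap [324 196  18  15  83] [332.6 204.3] [[0.7071 0.1692 0.047 ]]
cap [239 212   9  11  71] [243.3 217. ] [[0.4705 0.322  0.047 ]]
side (310, 338) [0.472 0.33  0.052] [244 246 245]
side (258, 328) [0.598 0.326 0.05 ] [244 245 245]
side (318, 268) [0.513 0.057 0.026] [198 213 207]
side (318, 181) [ 0.589 -0.279  0.102] [33 34 33]
side (366, 350) [0.344 0.309 0.021] [103 109 107]
side (325, 383) [0.419 0.411 0.01 ] [106  50   0]
side (362, 298) [0.378 0.139 0.019] [190 193 192]
side (367, 256) [ 0.389 -0.038  0.017] [195 211 201]
49883 0.0005750582235988233
cap [252 323  11  14 112] [256.9 329. ] [[0.6001 0.3277 0.047 ]]
cap [305 332  11  15 114] [310.1 338.5] [[0.4726 0.3268 0.047 ]]
cap [360 340  10   8  16] [364.4 343.3] [[0.3492 0.312  0.047 ]]
```

View pics/scenecrop.png

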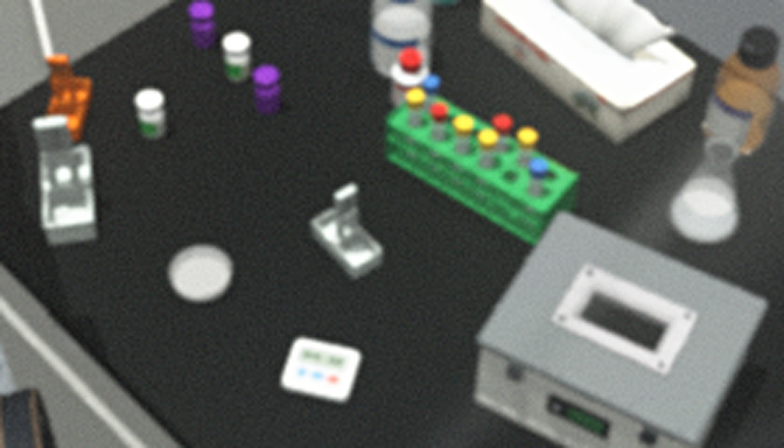

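The crop confirms the targets: white-capped vials at scene (243,217) and (275,197), both with green labels, the small silver carrier at (314,262) and the slot at (412,293). Next I'll work out the tool axes, rough yaws and where the neighbours stand.

```bash
python3 - <<'E'
from h import *
s=telemetry.observe(); M=R.from_rotvec(s['tool_rot']).as_matrix(); print(M.round(3),s['tool_pos'])
for n in ["scene","side"]:
    S=load(n+"1"); C=cloud(S); p=S['p'].astype(int); X,Y,Z=C[...,0],C[...,1],C[...,2]
    m=(p[...,2]>p[...,1]+40)&(p[...,0]>p[...,1]+20)&(Z>.02)&(Z<.07)&(X<.8)
    k,l,st,ce=cv2.connectedComponentsWithStats(m.astype(np.uint8))
    for i in range(1,k):
        if st[i,4]>15: print('purple',C[l==i].mean(0).round(3))
    m=(abs(X-.515)<.06)&(abs(Y-.056)<.06)&(Z>.008)&(Z<.035)
    Q=C[m][:,:2].astype(np.float32); r=cv2.minAreaRect(Q); print('carrier rect',r)
    m2=(abs(X-.515)<.06)&(abs(Y-.056)<.06)&(Z>.06)&(Z<.12); print('handle',C[m2].mean(0).round(4),C[m2].min(0).round(3),C[m2].max(0).round(3))
    m=(abs(X-.6)<.15)&(abs(Y+.25)<.17)&(Z>.11)&(Z<.13); Q=C[m][:,:2].astype(np.float32); print('lid',cv2.minAreaRect(Q))
    m=(abs(X-.61)<.22)&(Y>.06)&(Y<.5)&(Z>.012)&(Z<.3)
    print('others',[])
E
```

```text
[[-0.    -0.923  0.386]
 [-0.     0.386  0.923]
 [-1.     0.    -0.   ]] [0.24090734 0.57660951 0.2310295 ]
purple [0.601 0.39  0.042]
purple [0.586 0.259 0.043]
carrier rect ((0.5089864134788513, 0.051011018455028534), (0.07333632558584213, 0.0751456618309021), 38.83839797973633)
handle [0.5107 0.0516 0.0831] [0.5   0.047 0.061] [0.525 0.058 0.1  ]
lid ((0.5981601476669312, -0.2886279225349426), (0.20051243901252747, 0.3215861916542053), 22.099687576293945)
others []
purple [0.589 0.269 0.043]
carrier rect ((0.5145701766014099, 0.055885378271341324), (0.07898267358541489, 0.03725997731089592), 82.02759552001953)
handle [0.5143 0.0569 0.0804] [0.503 0.049 0.06 ] [0.526 0.063 0.098]
lid ((0.5987139344215393, -0.28301340341567993), (0.19602981209754944, 0.31648239493370056), 22.510725021362305)
others []
```

Purple vials stand about 65 mm either side of the far white vial along y. I'll therefore grip with the jaws along world x, and first move above the vials with the jaws turned that way.

```bash
python3 -m handwheel '-0.019 -0.04 -0.013 0.12;-0.019 -0.08 -0.027 0.24;-0.019 -0.12 -0.04 0.36;-0.019 -0.155 -0.052 0.48;-0.019 -0.19 -0.064 0.6;-0.019 -0.23 -0.077 0.72;-0.019 -0.27 -0.09 0.84;-0.019 -0.30 -0.10 0.96' 60 20; cat >> h.py <<'E'
def axes():
    s=telemetry.observe(); M=R.from_rotvec(s['tool_rot']).as_matrix(); return s,M,s['tool_pos']
def togo(p,ang=None):
    "shift in tool axes to world TCP p, and turn so jaw axis lies at ang deg (mod 180, nearest)"
    s,M,t=axes(); d=M.T@(np.array(p)-t); a=np.degrees(np.arctan2(M[1,2],M[0,2]))
    turn=0 if ang is None else (a-ang+90)%180-90
    print('t',round(s['t'],2),'tcp',t.round(4),'jaw',round(a,2),'down',M[:,0].round(4),'q6',s['qpos'][5].round(2),'w',round(s['gripper_width'],4),'F',s['force'].round(1),'| go',d.round(4),'turn',np.radians(turn).round(3))
E
python3 -c "
from h import *
togo((.53,.324,.25),0)"
```

```text
t: 0.92
tool_pos: [0.4811, 0.3666, 0.2503]
tool_rot: [-0.163, 1.564, 0.163]
force: [0.3, 0.5, -0.2]
gripper_width: 0.0652
t 0.92 tcp [0.4811 0.3666 0.2503] jaw 11.93 down [ 3.e-04 -0.e+00 -1.e+00] q6 0.33 w 0.0652 F [ 0.3  0.5 -0.2] | go [ 0.0004 -0.0518  0.039 ] turn 0.208
```

```bash
python3 -c "
from h import *
shot('wrist','w1')"; python3 -m handwheel '0 -0.025 0.02 0.1;0 -0.052 0.039 0.208;0 -0.052 0.039 0.208;0 -0.052 0.039 0.208' 110; python3 - <<'E'
from h import *
S=shot('wrist','w2'); S1=load('w1')
togo((.53,.324,.25),0)
for T in (S1,S):
    C=cloud(T); p=T['p'].astype(int)
    m=((p.min(2)>150)&(np.ptp(p,axis=2)<40)&(C[...,2]>.04)&(C[...,2]<.06)&(C[...,0]<.75)&(C[...,1]>.1)).astype(np.uint8)
    k,l,st,ce=cv2.connectedComponentsWithStats(m)
    for i in range(1,k):
        if st[i,4]>80:
            ys,xs=np.nonzero(l==i); top=C[l==i]; top=top[top[:,2]>np.percentile(top[:,2],60)]
            print(st[i],ce[i].round(1),'cloudtop',top.mean(0).round(4))
E
```

```text
t: 1.3
tool_pos: [0.5293, 0.3252, 0.2499]
tool_rot: [-0.004, 1.571, 0.004]
force: [0.1, -0.1, -0.9]
gripper_width: 0.0487
t 1.35 tcp [0.5285 0.326  0.2501] jaw 0.39 down [-6.e-04  0.e+00 -1.e+00] q6 0.44 w 0.0485 F [ 0.2 -0.1 -0. ] | go [ 0.0001 -0.002   0.0015] turn 0.007
[554 210  33  42 391] [568.  226.5] cloudtop [0.7437 0.4002 0.0575]
[288 230  25  27 531] [299.8 243.2] cloudtop [0.4722 0.3267 0.0525]
[401 252  28  27 545] [414.4 265.4] cloudtop [0.5997 0.327  0.0526]
[535 112  17  45 223] [540.2 133.8] cloudtop [0.7432 0.3997 0.0584]
[248 194  27  27 552] [260.8 207.3] cloudtop [0.4724 0.3255 0.0523]
[370 194  28  27 568] [383.9 206.8] cloudtop [0.5998 0.3271 0.0526]
[475 278  43  39 460] [493.7 292.2] cloudtop [0.7283 0.2344 0.0553]
```

View pics/w2.png

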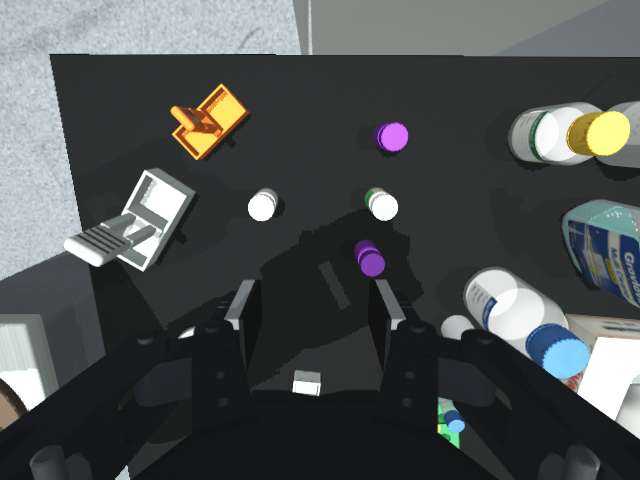

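Wrist view: white caps at (261,207) and (384,207), purple ones at (392,137) and (370,258). Both wrist positions agree within about 1 mm: vials at (0.4723,0.326) and (0.5998,0.327), tops at 0.0525. I'll grasp the first vial.

```bash
python3 -m handwheel '0.01 0 -0.03 0;0.03 0 -0.056 0;0.07 0 -0.056 0;0.11 0 -0.056 0;0.15 0 -0.056 0;0.19 0 -0.056 0;0.215 0 -0.056 0;0.222 0 -0.056 0'; python3 -m handwheel '0 0 0 0;0 0 0 0;0 0 0 0;0 0 0 0' 200 30;  python3 -m handwheel '-0.05 -0.02 0 0;-0.09 -0.04 0 0;-0.13 -0.08 0 0;-0.15 -0.12 0.005 0;-0.15 -0.15 0.015 0;-0.15 -0.165 0.035 0;-0.15 -0.165 0.035 0;-0.15 -0.165 0.035 0'; python3 - <<'E'
from h import *
S=shot('wrist','w3'); togo((.515,.16,.18),0)
E
```

```text
t: 2.02
tool_pos: [0.4699, 0.3259, 0.0246]
tool_rot: [-0.009, 1.576, 0.005]
force: [0.0, -0.5, -1.3]
gripper_width: 0.0482
t: 2.35
tool_pos: [0.473, 0.3265, 0.0302]
tool_rot: [-0.005, 1.568, 0.007]
force: [0.5, 0.4, -0.1]
gripper_width: 0.0257
t: 3.02
tool_pos: [0.5096, 0.1596, 0.1801]
tool_rot: [-0.002, 1.568, 0.003]
force: [0.2, 1.1, -1.0]
gripper_width: 0.0253
t 3.07 tcp [0.5088 0.1606 0.1794] jaw 0.3 down [ 1.8e-03  5.0e-04 -1.0e+00] q6 0.18 w 0.0254 F [-1.1 -0.  -0.4] | go [-0.0006 -0.0006  0.0062] turn 0.005
```

View pics/w3.png

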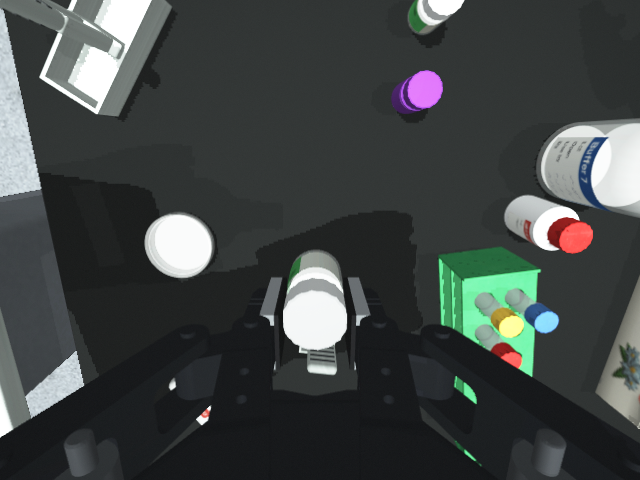

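The vial is held upright between the pads at (315,310). The carrier is hidden behind it, so I'll pass beyond the carrier (high) to bring it into view from two places.

```bash
python3 -m handwheel '-0.02 -0.03 0 0;-0.03 -0.07 0 0;-0.03 -0.11 0 0;-0.03 -0.15 0 0;-0.03 -0.17 0 0;-0.03 -0.17 0 0;-0.03 -0.17 0 0;-0.03 -0.17 0 0'; python3 -c "
from h import *
shot('wrist','w4')"; python3 -m handwheel '0 0.01 -0.03 0;0 0.02 -0.05 0;0 0.03 -0.05 0;0 0.03 -0.05 0;0 0.03 -0.05 0;0 0.03 -0.05 0';python3 - <<'E'
from h import *
S=shot('wrist','w5'); togo((.515,0,.2),0)
for tag in ('w4','w5'):
    T=load(tag); C=cloud(T); X,Y,Z=np.moveaxis(C,-1,0); p=T['p'].astype(int)
    n=(abs(X-.515)<.06)&(abs(Y-.056)<.06)&(p.min(2)>45)
    for lo,hi in((.018,.027),(.088,.102)):
        m=(n&(Z>lo)&(Z<hi)).astype(np.uint8); m=cv2.morphologyEx(m,cv2.MORPH_OPEN,np.ones((2,2),np.uint8)); k,l,st,ce=cv2.connectedComponentsWithStats(m)
        i=1+np.argmax(st[1:,4]); print(tag,lo,m.sum(),np.median(C[m>0],0).round(4),[np.round(x,4) for x in cv2.minAreaRect(C[m>0][:,:2].astype(np.float32))], st[i])
    t=n&(Z>.09)&(Z<.105); print('top z',np.percentile(C[t][:,2],[5,50,95]).round(4))
a,b=[cv2.resize(load(t)['p'][80:380,200:500],(400,400)) for t in('w4','w5')]
cv2.imwrite('pics/c45.png',np.hstack([a,b])[:,:,::-1])
E
```

```text
t: 3.73
tool_pos: [0.5095, -0.0076, 0.2083]
tool_rot: [-0.006, 1.571, 0.007]
force: [-0.3, 0.7, -0.4]
gripper_width: 0.0253
t: 4.28
tool_pos: [0.4603, 0.0211, 0.2084]
tool_rot: [-0.007, 1.57, 0.006]
force: [0.1, -0.0, -0.1]
gripper_width: 0.0249
t 4.33 tcp [0.4602 0.0209 0.2083] jaw 0.44 down [ 4.e-04 -0.e+00 -1.e+00] q6 -0.11 w 0.0253 F [-0.3  0.6  0. ] | go [ 0.0083 -0.0213  0.0546] turn 0.008
w4 0.018 539 [0.5148 0.0557 0.0212] [array([0.517 , 0.0511]), array([0.079 , 0.0369]), np.float64(83.2536)] [301 138  40  53 280]
w4 0.088 357 [0.5159 0.0525 0.0951] [array([0.5194, 0.0498]), array([0.0126, 0.0315]), np.float64(82.9938)] [309 144  33  15 357]
top z [0.0929 0.0951 0.0966]
w5 0.018 589 [0.5131 0.0558 0.0216] [array([0.4969, 0.0517]), array([0.0789, 0.0848]), np.float64(83.7715)] [350 139  41  78 321]
w5 0.088 345 [0.5156 0.0531 0.0952] [array([0.5026, 0.0572]), array([0.0186, 0.1091]), np.float64(61.267)] [373 183  32  15 345]
top z [0.092  0.0952 0.0968]
```

View pics/c45.png

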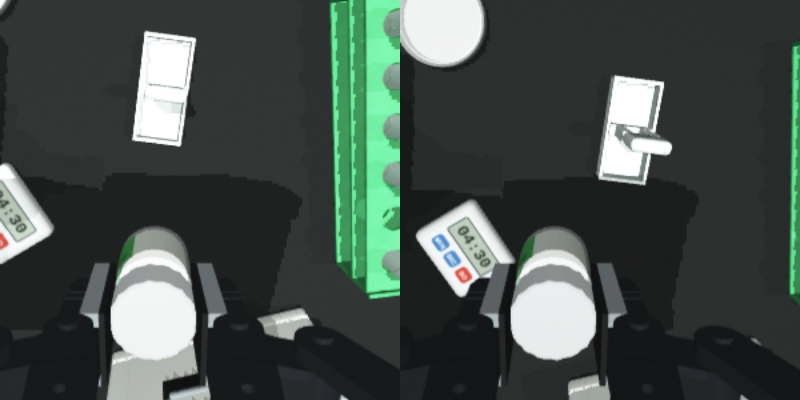

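Carrier clear in both halves. In w4 (left) the camera is straight above it, so its outline is the rim; I'll fit that, and check by w5 and the handle top.

```bash
python3 - <<'E'
from h import *
for tag,box in (('w4',(290,95,360,200)),('w5',(335,125,410,225))):
    S=load(tag); g=S['p'].min(2); x0,y0,x1,y1=box; m=np.zeros((480,640),np.uint8); m[y0:y1,x0:x1]=(g[y0:y1,x0:x1]>75)
    cs,_=cv2.findContours(m,cv2.RETR_EXTERNAL,cv2.CHAIN_APPROX_NONE); c=max(cs,key=cv2.contourArea)
    w=onplane(S,c[:,0],.022)[:,:2].astype(np.float32); r=cv2.minAreaRect(w); print(tag,'cam',S['T'][:3,3].round(3),'bbox',cv2.boundingRect(c),'rect',r)
    C=cloud(S); n=(m>0)&(C[...,2]>.091); C=C[n]; q=cv2.minAreaRect(C[:,:2].astype(np.float32)); print('handle top',q, C.mean(0))
    px=np.argwhere(n)[:,::-1].astype(np.float32); k=cv2.minAreaRect(px)
    print('  handle-top corners on z=.096',onplane(S,cv2.boxPoints(k),.096).round(4)[:,:2].tolist(), onplane(S,[k[0]],.096).round(4))
E
```

```text
w4 cam [0.508 0.061 0.351] bbox (299, 103, 48, 87) rect ((0.5153454542160034, 0.053285665810108185), (0.0756257176399231, 0.0360291562974453), 83.2194595336914)
handle top ((0.5149446725845337, 0.05291846767067909), (0.011182613670825958, 0.023445049300789833), 70.76300048828125) [0.51467126 0.05345546 0.1078685 ]
  handle-top corners on z=.096 [[0.496, 0.0285], [0.5038, 0.0801], [0.5298, 0.0767], [0.5234, 0.0247]] [[0.5133 0.0532 0.096 ]]
w5 cam [0.458 0.09  0.351] bbox (347, 136, 57, 83) rect ((0.5211283564567566, 0.05277695506811142), (0.07535488158464432, 0.05211913585662842), 83.17509460449219)
handle top ((0.49035167694091797, 0.06589418649673462), (0.013626394793391228, 0.07898331433534622), 62.547096252441406) [0.51221935 0.05495399 0.10568767]
  handle-top corners on z=.096 [[0.4779, 0.0795], [0.5132, 0.0896], [0.5295, 0.0449], [0.4925, 0.0338]] [[0.5032 0.0625 0.096 ]]
```

```bash
python3 - <<'E'
from h import *
he=imaging.get_calibration('wrist')['hand_eye']
for tag in('w4','w5'):
    S=load(tag); C=cloud(S); Ti=he@np.linalg.inv(S['T']); L=C@Ti[:3,:3].T+Ti[:3,3]
    n=(S['p'].min(2)>235); n[:260]=0;n[360:]=0;n[:,:270]=0;n[:,360:]=0
    Q=L[n]; x=np.median(Q[:,0]); k,l,st,ce=cv2.connectedComponentsWithStats(n.astype(np.uint8)); i=1+np.argmax(st[1:,4])
    (c,r)=cv2.minEnclosingCircle(np.argwhere(l==i)[:,::-1].astype(np.float32)); ray=cv2.undistortPoints(np.array([[c]],np.float64),S['K'],S['D'])[0,0]; ray=he[:3,:3]@np.r_[ray,1]
    xt=-.028; print(tag,st[i],c,r,'median depth x tool',x.round(4),'cap centre tool y,z at x=med:',(he[:3,3]+ray*((x-he[0,3])/ray[0])).round(4))
E
python3 -c "
from h import *
togo((.5176,.0727,.16),-6.8)
togo((.5130,.0339,.16),-6.8)"
```

```text
w4 [ 284  291   63   58 2818] (314.53729248046875, 319.2374572753906) 31.628923416137695 median depth x tool -0.0225 cap centre tool y,z at x=med: [-0.0225  0.0002 -0.001 ]
w5 [290 273  51  17 219] (315.0199890136719, 287.5) 25.02510643005371 median depth x tool -0.005 cap centre tool y,z at x=med: [-0.005   0.0058 -0.0008]
t 4.33 tcp [0.4602 0.0209 0.2083] jaw 0.44 down [ 4.e-04 -0.e+00 -1.e+00] q6 -0.11 w 0.0253 F [-0.3  0.6  0. ] | go [0.0483 0.0514 0.0577] turn 0.126
t 4.33 tcp [0.4602 0.0209 0.2083] jaw 0.44 down [ 4.e-04 -0.e+00 -1.e+00] q6 -0.11 w 0.0253 F [-0.3  0.6  0. ] | go [0.0483 0.0126 0.0528] turn 0.126
```

Held vial is centred in the pads (cap centre at tool y 0.2 mm, z −1 mm, the latter being the camera's own offset). I'll go over the +y pocket.

```bash
python3 -m handwheel '0 0.025 0.028 0.06;0 0.051 0.0587 0.126;0.048 0.0514 0.0587 0.126;0.048 0.0514 0.0587 0.126;0.048 0.0514 0.0587 0.126;0.048 0.0514 0.0587 0.126'; python3 -c "
from h import *
togo((.5186,.0727,.06),-6.8)"
```

```text
t: 4.83
tool_pos: [0.5177, 0.0721, 0.1606]
tool_rot: [0.094, 1.57, -0.094]
force: [-0.6, -1.4, 0.5]
gripper_width: 0.0252
t 4.83 tcp [0.5177 0.0721 0.1606] jaw -6.83 down [-0.0013  0.     -1.    ] q6 0.13 w 0.0252 F [-0.6 -1.4  0.5] | go [0.1006 0.0007 0.0009] turn -0.001
```

```bash
python3 -m handwheel '0.035 0.0004 0.0005 0;0.07 0.0004 0.0005 0;0.10 0.0004 0.0005 0;0.10 0.0004 0.0005 0;0.108 0.0004 0.0005 0;0.116 0.0004 0.0005 0;0.116 0.0004 0.0005 0'; python3 -c "
from h import *
togo((.5186,.0727,.034),-6.8)"
```

```text
t: 5.42
tool_pos: [0.5189, 0.0728, 0.045]
tool_rot: [0.094, 1.567, -0.094]
force: [-0.5, -0.2, -0.9]
gripper_width: 0.0252
t 5.42 tcp [0.5189 0.0728 0.045 ] jaw -6.84 down [ 1.4e-03  1.0e-04 -1.0e+00] q6 0.13 w 0.0252 F [-0.5 -0.2 -0.9] | go [ 0.011  -0.0001 -0.0003] turn -0.001
```

Inside the pocket without contact force. Lower to the floor, and release if the force is small.

```bash
python3 -m handwheel '0.004 0 0 0;0.008 0 0 0;0.0105 0 0 0;0.0105 0 0 0;0.0105 0 0 0'; python3 -m handwheel '0 0 0 0;0 0 0 0;0 0 0 0;0 0 0 0;0 0 0 0' 110; python3 -m handwheel '-0.03 0 0 0;-0.07 0 0 0;-0.11 0 0 0;-0.13 0 0 0;-0.13 0 0 0'; python3 - <<'E'
from h import *
togo((.5998,.327,.17),0)
shot('scene','s2'); shot('side','d2')
S=load('s2');T=load('d2')
a=cv2.resize(S['p'][170:310,180:360],(720,560))
b=cv2.resize(T['p'][190:390,230:400],(10,10))
cv2.imwrite('pics/s2c.png',a[:,:,::-1])
E
```

```text
t: 5.83
tool_pos: [0.5184, 0.073, 0.0339]
tool_rot: [0.093, 1.569, -0.093]
force: [0.1, 0.1, 0.0]
gripper_width: 0.025
t: 6.25
tool_pos: [0.5185, 0.073, 0.0339]
tool_rot: [0.094, 1.569, -0.093]
force: [-0.3, -0.9, -0.0]
gripper_width: 0.0484
t: 6.67
tool_pos: [0.52, 0.0731, 0.1682]
tool_rot: [0.094, 1.561, -0.093]
force: [0.3, -0.5, -0.3]
gripper_width: 0.0486
t 6.67 tcp [0.52   0.0731 0.1682] jaw -6.81 down [ 7.4e-03  2.0e-04 -1.0e+00] q6 0.13 w 0.0486 F [ 0.3 -0.5 -0.3] | go [-0.0011  0.2616  0.0491] turn -0.119
```

View pics/s2c.png

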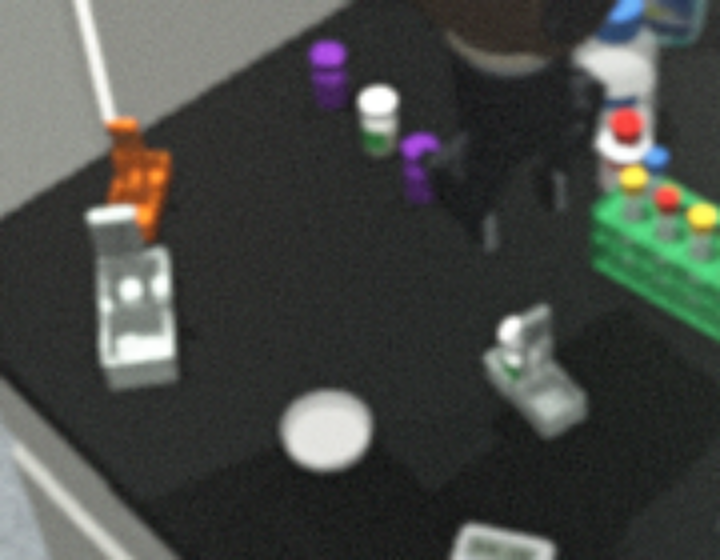

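The first vial stands in its pocket beside the handle at (512,345) of the crop. Now the second one.

```bash
python3 -m handwheel '-0.01 0.04 0.008 -0.03;-0.01 0.08 0.016 -0.06;-0.01 0.12 0.024 -0.09;-0.01 0.16 0.032 -0.119;-0.01 0.20 0.04 -0.119;-0.01 0.24 0.046 -0.119;-0.01 0.2616 0.0495 -0.119;-0.01 0.2616 0.0495 -0.119'; python3 -m handwheel '0 0 0 0;0 0 0 0'; python3 -c "
from h import *
togo((.6005,.327,.029),0)"
```

```text
t: 7.43
tool_pos: [0.5984, 0.3308, 0.1708]
tool_rot: [-0.003, 1.573, 0.002]
force: [0.2, -0.5, 0.2]
gripper_width: 0.0486
t: 7.6
tool_pos: [0.598, 0.3261, 0.1721]
tool_rot: [-0.001, 1.573, -0.001]
force: [0.5, -0.4, -0.1]
gripper_width: 0.0484
t 7.6 tcp [0.598  0.3261 0.1721] jaw 0.0 down [-0.0025 -0.0012 -1.    ] q6 0.4 w 0.0484 F [ 0.5 -0.4 -0.1] | go [0.1431 0.001  0.0029] turn 0.0
```

```bash
python3 -m handwheel '0.035 0.001 0.002 0;0.075 0.001 0.002 0;0.11 0.001 0.002 0;0.135 0.001 0.002 0;0.143 0.001 0.002 0;0.143 0.001 0.002 0;0.143 0.001 0.002 0'; python3 -m handwheel '0 0 0 0;0 0 0 0;0 0 0 0;0 0 0 0' 200 30; python3 -m handwheel '-0.04 0 0 0;-0.08 -0.01 0 0;-0.12 -0.04 -0.01 0;-0.15 -0.08 -0.03 0.04;-0.16 -0.12 -0.05 0.08;-0.16 -0.16 -0.07 0.119;-0.16 -0.20 -0.08 0.119;-0.16 -0.24 -0.086 0.119'; python3 -c "
from h import *
togo((.5140,.0339,.17),-6.8)"
```

```text
t: 8.18
tool_pos: [0.6012, 0.3273, 0.0317]
tool_rot: [0.001, 1.57, -0.0]
force: [-0.1, 0.2, 0.8]
gripper_width: 0.049
t: 8.52
tool_pos: [0.6014, 0.3281, 0.0329]
tool_rot: [0.001, 1.568, 0.001]
force: [-1.3, -1.0, 7.4]
gripper_width: 0.0255
t: 9.18
tool_pos: [0.5183, 0.1099, 0.1921]
tool_rot: [0.093, 1.566, -0.092]
force: [1.5, -0.9, -0.2]
gripper_width: 0.0251
t 9.18 tcp [0.5183 0.1099 0.1921] jaw -6.76 down [ 2.5e-03  3.0e-04 -1.0e+00] q6 0.2 w 0.0251 F [ 1.5 -0.9 -0.2] | go [ 0.022  -0.076   0.0046] turn 0.001
```

```bash
python3 -m handwheel '0 -0.04 0.002 0;0 -0.076 0.0046 0;0 -0.076 0.0046 0;0 -0.076 0.0046 0;0 -0.076 0.0046 0'; python3 - <<'E'
from h import *
he=imaging.get_calibration('wrist')['hand_eye']
S=shot('wrist','w6'); C=cloud(S); Ti=he@np.linalg.inv(S['T']); L=C@Ti[:3,:3].T+Ti[:3,3]
n=(S['p'].min(2)>225)&(abs(L[...,0]+.023)<.012); n[:230]=0;n[380:]=0;n[:,:260]=0;n[:,370:]=0
k,l,st,ce=cv2.connectedComponentsWithStats(n.astype(np.uint8)); i=1+np.argmax(st[1:,4])
x=np.median(L[l==i][:,0]); c,r=cv2.minEnclosingCircle(np.argwhere(l==i)[:,::-1].astype(np.float32))
ray=cv2.undistortPoints(np.array([[c]],np.float64),S['K'],S['D'])[0,0]; ray=he[:3,:3]@np.r_[ray,1]
print(st[i],c,r,x,(he[:3,3]+ray*((x-he[0,3])/ray[0])).round(4))
togo((.5140,.0339,.06),-6.8)
# cap of seated vial, rim
m=(S['p'].min(2)>200)&(C[...,2]>.05)&(C[...,2]<.062)&(abs(C[...,0]-.515)<.05)&(abs(C[...,1]-.073)<.04)
print('seated cap',m.sum(),np.median(C[m],0).round(4), cv2.minEnclosingCircle(C[m][:,:2].astype(np.float32)))
E
```

```text
t: 9.6
tool_pos: [0.5154, 0.035, 0.191]
tool_rot: [0.094, 1.568, -0.094]
force: [-0.7, -0.6, 0.5]
gripper_width: 0.0253
[ 284  289   62   56 2712] (314.5592346191406, 316.38848876953125) 31.219966888427734 -0.018825912529345623 [-0.0188 -0.0007 -0.0009]
t 9.65 tcp [0.5154 0.0356 0.1908] jaw -6.79 down [ 9.e-04  1.e-04 -1.e+00] q6 0.06 w 0.0252 F [-0.1 -0.4 -0.3] | go [ 0.1308 -0.0019 -0.0013] turn 0.0
seated cap 835 [0.5187 0.0717 0.0548] ((0.5163835287094116, 0.06828006356954575), 0.017216499894857407)
```

View pics/w6.png

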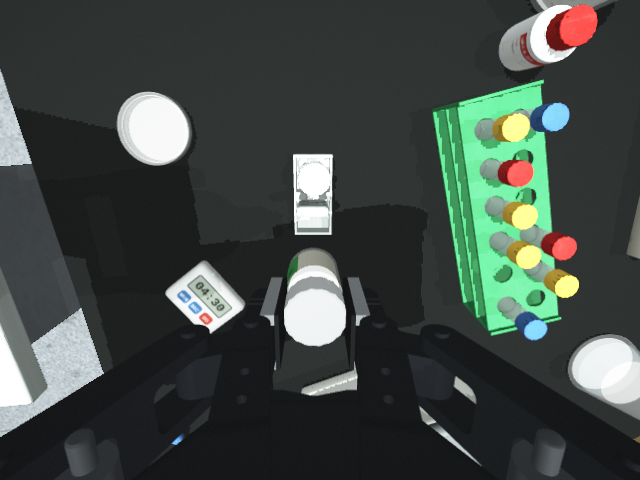

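Seated vial at (314,180), the free pocket below it at (313,218), carrier square with the tool, held vial at (314,316). Quick check of the free pocket's centre from the rim pixels in this view.

```bash
python3 - <<'E'
from h import *
S=load('w6'); g=S['p'].min(2); m=np.zeros_like(g); m[145:243,285:340]=(g[145:243,285:340]>90)*255
cs,_=cv2.findContours(m,cv2.RETR_EXTERNAL,cv2.CHAIN_APPROX_NONE); c=max(cs,key=cv2.contourArea); print(cv2.boundingRect(c))
r=cv2.minAreaRect(onplane(S,c[:,0],.022)[:,:2].astype(np.float32)); print(r)
E
python3 -m handwheel '0.03 -0.0012 -0.001 0;0.07 -0.0012 -0.001 0;0.10 -0.0012 -0.001 0;0.10 -0.0012 -0.001 0;0.10 -0.0012 -0.001 0;0.10 -0.0012 -0.001 0'; python3 -c "
from h import *
togo((.5140,.0346,.037),-6.8)"
```

```text
(293, 154, 40, 81)
((0.5153756141662598, 0.05353229492902756), (0.07430560141801834, 0.03588959202170372), 83.1559829711914)
t: 10.15
tool_pos: [0.5149, 0.0346, 0.0917]
tool_rot: [0.093, 1.567, -0.092]
force: [-0.3, 1.2, -0.5]
gripper_width: 0.0251
t 10.15 tcp [0.5149 0.0346 0.0917] jaw -6.75 down [ 0.0015 -0.     -1.    ] q6 0.06 w 0.0251 F [-0.3  1.2 -0.5] | go [ 0.0547 -0.0001 -0.001 ] turn 0.001
```

```bash
python3 -m handwheel '0.02 0 -0.0007 0;0.034 0 -0.0007 0;0.042 0 -0.0007 0;0.042 0 -0.0007 0;0.042 0 -0.0007 0'; python3 -m handwheel '0.004 0 0 0;0.008 0 0 0;0.012 0 0 0;0.012 0 0 0;0.012 0 0 0'; python3 -c "
from h import *
togo((.5140,.0346,.037),-6.8)"
```

```text
t: 10.57
tool_pos: [0.5141, 0.0341, 0.0495]
tool_rot: [0.093, 1.567, -0.093]
force: [-0.2, 0.5, 0.2]
gripper_width: 0.0253
t: 10.98
tool_pos: [0.5134, 0.0339, 0.0363]
tool_rot: [0.094, 1.569, -0.093]
force: [-0.4, -0.3, -0.9]
gripper_width: 0.0252
t 10.98 tcp [0.5134 0.0339 0.0363] jaw -6.82 down [-2.e-04  1.e-04 -1.e+00] q6 0.06 w 0.0252 F [-0.4 -0.3 -0.9] | go [-0.0007  0.0007  0.0005] turn -0.0
```

```bash
python3 -m handwheel '0 0 0 0;0 0 0 0;0 0 0 0;0 0 0 0;0 0 0 0' 110; python3 -m handwheel '-0.03 0 0 0;-0.07 0 0 0;-0.11 0 0 0;-0.15 0 0 0;-0.19 0 0 0;-0.22 -0.03 0 0;-0.225 -0.07 0 0;-0.225 -0.11 0.01 0'; python3 -c "
from h import *
togo((.60,-.31,.26),-6.8)"
```

```text
t: 11.4
tool_pos: [0.5135, 0.0339, 0.0364]
tool_rot: [0.094, 1.569, -0.093]
force: [-0.3, -0.7, 0.3]
gripper_width: 0.0485
t: 12.07
tool_pos: [0.5097, -0.077, 0.2643]
tool_rot: [0.091, 1.564, -0.092]
force: [0.9, 0.1, 0.5]
gripper_width: 0.0486
t 12.07 tcp [ 0.5097 -0.077   0.2643] jaw -6.67 down [ 0.0044 -0.0012 -1.    ] q6 -0.16 w 0.0486 F [0.9 0.1 0.5] | go [ 0.005  -0.2209  0.1167] turn 0.002
```

```bash
python3 -c "
from h import *
shot('wrist','w7')"; python3 -m handwheel '0 -0.03 0.018 0;0 -0.065 0.036 0;0 -0.10 0.055 0;0 -0.135 0.074 0;0 -0.17 0.092 0;0 -0.2 0.108 0;0 -0.2209 0.1167 0;0 -0.2209 0.1167 0'; python3 -m handwheel '0 0 0 0;0 0 0 0;0 0 0 0'; python3 - <<'E'
from h import *
S=shot('wrist','w8'); togo((.57,-.30,.28),-6.8)
C=cloud(S); m=(C[...,2]>.114)&(C[...,2]<.127)&(abs(C[...,0]-.6)<.15)&(abs(C[...,1]+.25)<.17); print(m.sum(),np.median(C[m],0))
cv2.imwrite('pics/w8c.png',S['p'][:420,100:580][:,:,::-1])
E
```

```text
t: 12.78
tool_pos: [0.6003, -0.3137, 0.26]
tool_rot: [0.096, 1.569, -0.096]
force: [0.3, -0.5, 0.4]
gripper_width: 0.0486
t: 13.03
tool_pos: [0.5998, -0.3086, 0.2615]
tool_rot: [0.093, 1.569, -0.093]
force: [-0.2, -0.4, 0.3]
gripper_width: 0.0483
t 13.08 tcp [ 0.5999 -0.3086  0.2617] jaw -6.76 down [ 2.e-04  1.e-04 -1.e+00] q6 -0.46 w 0.0488 F [0.5 0.7 0.8] | go [-0.0183  0.005  -0.0307] turn 0.001
51547 [ 0.58248863 -0.2318809   0.11838845]
```

View pics/w8c.png

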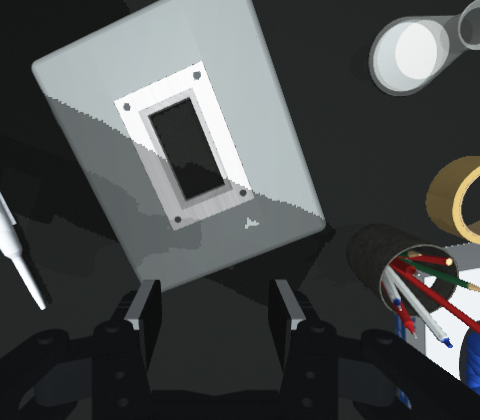

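Slot seen in w8 (full-picture pixels): dark opening with corners near (249,113), (289,97), (328,184), (287,201), and frame screws near (227,107), (297,75), (343,193), (278,219). I'll take a second wrist position and fit both.

```bash
python3 -m handwheel '-0.02 0.02 -0.04 0;-0.02 0.03 -0.05 0;-0.02 0.03 -0.05 0;-0.02 0.03 -0.05 0;-0.02 0.03 -0.05 0'; python3 - <<'E'
from h import *
shot('wrist','w9')
scr0=[(227,107),(297,75),(343,193),(278,219)]; q0=[(249,113),(289,97),(328,184),(287,201)]
S8=load('w8'); keep={}
for tag in('w8','w9'):
    S=load(tag); P=onplane(S8,scr0+q0,.12); X=(P-S['T'][:3,3])@S['T'][:3,:3]
    uv=cv2.projectPoints(X.reshape(-1,1,3),np.zeros(3),np.zeros(3),S['K'],S['D'])[0][:,0]
    g=S['p'].mean(2); sc=[]
    for u,v in uv[:4]:
        u0,v0=int(round(u)),int(round(v)); w=g[v0-6:v0+7,u0-6:u0+7]; k=np.clip(np.median(w)*.8-w,0,None); yy,xx=np.mgrid[-6:7,-6:7]; sc.append((u0+(k*xx).sum()/k.sum(),v0+(k*yy).sum()/k.sum()))
    sc=np.array(sc); W=onplane(S,sc,.12); keep[tag]=sc
    d=(W[3]-W[0]+W[2]-W[1]); print(tag,sc.round(1).tolist(),'\n screws centre',W.mean(0).round(4),'ang',np.degrees(np.arctan2(d[1],d[0])).round(2),'sides',np.linalg.norm(np.diff(W,axis=0,append=W[:1]),axis=1).round(4))
    m=np.zeros((480,640),np.uint8); cv2.fillConvexPoly(m,cv2.convexHull(uv[:4].astype(np.int32)),1)
    for th in(60,90): 
        b=((g<th)&(m>0)).astype(np.uint8); b=cv2.morphologyEx(b,cv2.MORPH_OPEN,np.ones((7,7),np.uint8)); cs,_=cv2.findContours(b,cv2.RETR_EXTERNAL,cv2.CHAIN_APPROX_NONE); c=max(cs,key=cv2.contourArea)
        print(' slot th',th,[np.round(a,4) for a in cv2.minAreaRect(onplane(S,c[:,0],.115)[:,:2].astype(np.float32))])
T=[tri([S8,load('w9')],[keep['w8'][i],keep['w9'][i]]) for i in range(4)]; print('tri',np.round(T,4),np.mean(T,0).round(4))
togo((.60,-.24,.28))
E
```

```text
t: 13.5
tool_pos: [0.5542, -0.2737, 0.2818]
tool_rot: [0.093, 1.568, -0.093]
force: [-0.2, -0.6, 0.0]
gripper_width: 0.0485
w8 [[226.5, 106.6], [296.6, 74.9], [342.6, 192.4], [277.4, 219.1]] 
 screws centre [ 0.5834 -0.2472  0.12  ] ang -74.36 sides [0.0599 0.0981 0.06   0.0982]
 slot th 60 [array([ 0.584 , -0.2472]), array([0.0351, 0.0736]), np.float64(15.749)]
 slot th 90 [array([ 0.5834, -0.2473]), array([0.0366, 0.0753]), np.float64(15.9718)]
w9 [[291.6, 144.7], [356.3, 116.7], [393.5, 220.6], [333.0, 244.4]] 
 screws centre [ 0.5835 -0.2471  0.12  ] ang -74.37 sides [0.0599 0.0981 0.06   0.098 ]
 slot th 60 [array([ 0.5829, -0.2461]), array([0.0356, 0.0725]), np.float64(15.7189)]
 slot th 90 [array([ 0.5831, -0.2463]), array([0.0363, 0.0732]), np.float64(15.6517)]
tri [[ 0.5415 -0.2081  0.1208]
 [ 0.5991 -0.1918  0.1202]
 [ 0.6255 -0.2862  0.1202]
 [ 0.5678 -0.3025  0.1201]] [ 0.5835 -0.2472  0.1203]
t 13.55 tcp [ 0.5543 -0.2739  0.2814] jaw -6.79 down [ 3.e-04 -2.e-04 -1.e+00] q6 -0.45 w 0.0485 F [-0.1 -0.9 -0.2] | go [0.0014 0.0391 0.0414] turn 0.0
```

Both views agree: slot centre (0.5835,−0.2472) at z 0.120, long axis at −74.4°. Now I re-measure the carrier from w7 (both vials in) and move above the handle with a quarter turn.

```bash
python3 -m handwheel '0 0.03 -0.007 0.12;0 0.06 -0.014 0.24;0 0.095 -0.023 0.36;0 0.13 -0.031 0.48;0 0.165 -0.039 0.6;0 0.20 -0.048 0.72;0 0.235 -0.056 0.84;0 0.27 -0.064 0.96'; python3 - <<'E'
from h import *
S=load('w7'); C=cloud(S); g=S['p'].min(2)
X=(np.array([[.5154,.0535,.022]])-S['T'][:3,3])@S['T'][:3,:3]; u,v=cv2.projectPoints(X,np.zeros(3),np.zeros(3),S['K'],S['D'])[0][0,0].astype(int); print(u,v,S['T'][:3,3])
m=np.zeros_like(g); a,b=max(v-55,0),v+55; m[a:b,u-40:u+40]=(g[a:b,u-40:u+40]>90)*255
cs,_=cv2.findContours(m,cv2.RETR_EXTERNAL,cv2.CHAIN_APPROX_NONE); c=max(cs,key=cv2.contourArea); print(cv2.boundingRect(c),cv2.minAreaRect(onplane(S,c[:,0],.022)[:,:2].astype(np.float32)))
for z0,z1 in((.05,.06),):
    n=(C[...,2]>z0)&(C[...,2]<z1)&(abs(C[...,0]-.515)<.05)&(abs(C[...,1]-.053)<.05)&(g>180); k,l,st,ce=cv2.connectedComponentsWithStats(n.astype(np.uint8))
    for i in range(1,k):
        if st[i,4]>100: print('cap',st[i],np.median(C[l==i],0).round(4))
togo((.5164,.0535,.22),-96.8)
E
```

```text
t: 14.22
tool_pos: [0.5226, 0.0024, 0.281]
tool_rot: [0.842, 1.402, -0.842]
force: [1.0, -0.6, -0.6]
gripper_width: 0.0486
304 77 [ 0.51598438 -0.00830223  0.40665657]
(288, 34, 36, 86) ((0.5156639218330383, 0.052818913012742996), (0.0814162865281105, 0.036107391119003296), 82.84830474853516)
cap [292  35  29  26 556] [0.5196 0.0733 0.0547]
cap [290  81  28  30 633] [0.5119 0.0321 0.0548]
t 14.22 tcp [0.5226 0.0024 0.281 ] jaw -62.0 down [-3.e-04  1.e-04 -1.e+00] q6 0.96 w 0.0486 F [ 1.  -0.6 -0.6] | go [ 0.061   0.0186 -0.048 ] turn 0.607
```

Both caps at z 0.0548, so both vials are seated on the pocket floors; the carrier hasn't moved.

```bash
python3 -m handwheel '0.0 0.006 -0.015 0.12;0.0 0.012 -0.03 0.24;0.02 0.0186 -0.048 0.36;0.04 0.0186 -0.048 0.48;0.06 0.0186 -0.048 0.607;0.06 0.0186 -0.048 0.607;0.06 0.0186 -0.048 0.607;0.06 0.0186 -0.048 0.607'; python3 -c "
from h import *
togo((.5164,.0535,.064),-96.8)"
```

```text
t: 14.88
tool_pos: [0.5168, 0.0518, 0.2221]
tool_rot: [1.289, 1.156, -1.288]
force: [1.4, 0.6, 0.3]
gripper_width: 0.0485
t 14.88 tcp [0.5168 0.0518 0.2221] jaw -96.21 down [ 7.e-04  1.e-04 -1.e+00] q6 1.65 w 0.0485 F [1.4 0.6 0.3] | go [ 0.1581 -0.0007 -0.0017] turn 0.01
```

```bash
python3 -m handwheel '0.02 -0.0005 -0.0012 0.012;0.05 -0.0005 -0.0012 0.012;0.085 -0.0005 -0.0012 0.012;0.12 -0.0005 -0.0012 0.012;0.145 -0.0005 -0.0012 0.012;0.155 -0.0005 -0.0012 0.012;0.157 -0.0005 -0.0012 0.012;0.157 -0.0005 -0.0012 0.012'; python3 - <<'E'
from h import *
togo((.5164,.0535,.064),-96.8)
S=shot('side','d3'); cv2.imwrite('pics/d3.png',cv2.resize(S['p'][200:320,260:400],(700,600))[:,:,::-1])
E
```

```text
t: 15.55
tool_pos: [0.5165, 0.053, 0.0651]
tool_rot: [1.3, 1.148, -1.299]
force: [0.4, 0.5, -0.3]
gripper_width: 0.0488
t 15.55 tcp [0.5165 0.053  0.0651] jaw -97.06 down [ 9.e-04  1.e-04 -1.e+00] q6 1.67 w 0.0488 F [ 0.4  0.5 -0.3] | go [ 0.0011 -0.0002 -0.0004] turn -0.005
```

Positions fit with no contact force. I'll close on the handle and lift a little.

```bash
python3 -m handwheel '0 0 0 0;0 0 0 0;0 0 0 0;0 0 0 0;0 0 0 0;0 0 0 0;0 0 0 0' 255 70; python3 -c "
from h import *
togo((.5164,.0535,.064),-96.8)"; python3 -m handwheel '-0.01 0 0 0;-0.03 0 0 0;-0.06 0 0 0;-0.09 0 0 0;-0.12 0 0 0;-0.14 0 0 0;-0.14 0 0 0;-0.14 0 0 0'; python3 - <<'E'
from h import *
togo((.5845,-.2473,.23),-74.4)
S=shot('wrist','w10'); D=shot('side','d4')
a=cv2.resize(S['p'][150:450,120:520],(480,360)); b=cv2.resize(D['p'][150:330,240:400],(320,360))
cv2.imwrite('pics/wd.png',np.hstack([a,b])[:,:,::-1])
E
```

```text
t: 16.18
tool_pos: [0.5161, 0.0532, 0.0653]
tool_rot: [1.301, 1.147, -1.299]
force: [-0.7, -0.5, 8.2]
gripper_width: 0.0071
t 16.18 tcp [0.5161 0.0532 0.0653] jaw -97.11 down [ 0.0016 -0.     -1.    ] q6 1.67 w 0.0071 F [-0.7 -0.5  8.2] | go [ 0.0013  0.0002 -0.0004] turn -0.005
t: 16.85
tool_pos: [0.5157, 0.0533, 0.2054]
tool_rot: [1.301, 1.146, -1.298]
force: [0.2, -0.0, -2.9]
gripper_width: 0.0071
t 16.85 tcp [0.5157 0.0533 0.2054] jaw -97.11 down [ 2.1e-03  1.0e-04 -1.0e+00] q6 1.67 w 0.0071 F [ 0.2 -0.  -2.9] | go [-0.0245  0.1055  0.2897] turn -0.396
```

View pics/wd.png

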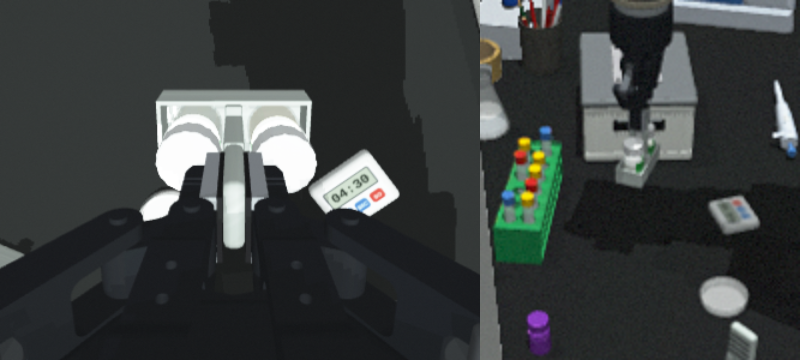

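Carrier hangs from the handle, both vials in it, tray square with the tool (rim edge at crop y≈92, from x 157 to 311). I'll measure the tray in tool axes for tilt and offset.

```bash
python3 - <<'E'
from h import *
he=imaging.get_calibration('wrist')['hand_eye']
S=load('w10'); C=cloud(S); Ti=he@np.linalg.inv(S['T']); L=C@Ti[:3,:3].T+Ti[:3,3]; g=S['p'].min(2)
n=(g>80)&(abs(L[...,0]-.043)<.008)&(abs(L[...,2])<.045)&(L[...,1]>.010)&(L[...,1]<.03); print(n.sum())
Q=L[n]; print('rim x',np.percentile(Q[:,0],[5,25,50,75,95]).round(4))
for z in(-.03,-.02,-.01,.01,.02,.03):
    q=Q[abs(Q[:,2]-z)<.004]; print(z,'x',np.median(q[:,0]).round(4),'ymax',q[:,1].max().round(4))
def toolpt(uv,x):
    r=cv2.undistortPoints(np.array([[uv]],float),S['K'],S['D'])[0,0]; r=he[:3,:3]@np.r_[r,1]; return (he[:3,3]+r*((x-he[0,3])/r[0])).round(4)
# outer edge rows/cols by contour
m=np.zeros_like(g); m[205:262,235:395]=(g[205:262,235:395]>95)*255
cs,_=cv2.findContours(m,cv2.RETR_EXTERNAL,cv2.CHAIN_APPROX_NONE); c=max(cs,key=cv2.contourArea)[:,0]
top=c[:,1].min(); print('top row',top, [int(c[c[:,0]==u][:,1].min()) for u in(258,280,300,330,350,372)])
row=c[(c[:,1]>top+2)&(c[:,1]<top+8)]; print('cols',row[:,0].min(),row[:,0].max())
print(toolpt((row[:,0].min(),top),.043),toolpt((row[:,0].max()+1,top),.043))
for t in ('w10',):
    for nm,cc in(('capL',(275,280)),('capR',(357,280))): print(nm,L[cc[1],cc[0]].round(4))
E
```

```text
1451
rim x [0.037  0.0426 0.044  0.0465 0.0503]
-0.03 x 0.0447 ymax 0.0164
-0.02 x 0.044 ymax 0.0165
-0.01 x 0.0443 ymax 0.0164
0.01 x 0.0441 ymax 0.0166
0.02 x 0.0443 ymax 0.0166
0.03 x 0.0443 ymax 0.0165
top row 225 [225, 225, 225, 225, 225, 225]
cols 251 377
[ 0.043   0.0218 -0.0351] [0.043  0.0218 0.0365]
capL [ 0.0113  0.002  -0.0186]
capR [0.0107 0.0023 0.0214]
```

Tray level (rim height the same across to 0.5 mm), offset in the tool under about 1 mm. Carry it over the slot, gently.

```bash
python3 -m handwheel '-0.008 0.005 0.014 0;-0.018 0.015 0.042 -0.05;-0.022 0.027 0.075 -0.12;-0.022 0.04 0.11 -0.19;-0.022 0.053 0.145 -0.26;-0.022 0.065 0.18 -0.33;-0.022 0.078 0.215 -0.396;-0.022 0.089 0.245 -0.396'; python3 -m handwheel '0 0.004 0.016 0;0 0.008 0.03 0;0 0.011 0.038 0;0 0.011 0.038 0;0 0.011 0.038 0;0 0.011 0.038 0'; python3 -c "
from h import *
togo((.5842,-.2472,.195),-74.4)"
```

```text
t: 17.62
tool_pos: [0.5734, -0.2032, 0.2245]
tool_rot: [1.004, 1.33, -1.005]
force: [1.3, 0.7, -2.2]
gripper_width: 0.0067
t: 18.12
tool_pos: [0.5941, -0.2336, 0.2258]
tool_rot: [1.006, 1.327, -1.006]
force: [-0.0, 0.7, -1.3]
gripper_width: 0.0072
t 18.12 tcp [ 0.5941 -0.2336  0.2258] jaw -74.39 down [-1.2e-03  8.0e-04 -1.0e+00] q6 0.82 w 0.0072 F [-0.   0.7 -1.3] | go [ 0.0308 -0.0131  0.0105] turn 0.0
```

```bash
python3 -m handwheel '0 -0.007 0.006 0;0 -0.0131 0.0105 0;0.015 -0.0131 0.0105 0;0.027 -0.0131 0.0105 0;0.027 -0.0131 0.0105 0;0.027 -0.0131 0.0105 0;0.027 -0.0131 0.0105 0;0.027 -0.0131 0.0105 0'; python3 - <<'E'
from h import *
ts=[]
for k in range(3):
    S=shot('wrist','w11'); ts.append(telemetry.observe()['tool_pos'])
print(np.mean(ts,0).round(4)); togo((.5842,-.2472,.185),-74.4)
D=shot('scene','s5')
a=cv2.resize(S['p'][150:390,160:480],(480,360)); b=cv2.resize(D['p'][230:350,350:470],(320,360))
cv2.imwrite('pics/wd2.png',np.hstack([a,b])[:,:,::-1])
E
```

```text
t: 18.78
tool_pos: [0.5849, -0.2484, 0.2003]
tool_rot: [1.007, 1.324, -1.006]
force: [0.4, -0.8, -0.9]
gripper_width: 0.0069
[ 0.5848 -0.2483  0.2001]
t 18.93 tcp [ 0.5848 -0.2483  0.1999] jaw -74.42 down [ 8.e-04 -4.e-04 -1.e+00] q6 0.79 w 0.0066 F [ 0.4  0.3 -1.6] | go [ 0.0149 -0.0003 -0.0012] turn -0.0
```

View pics/wd2.png

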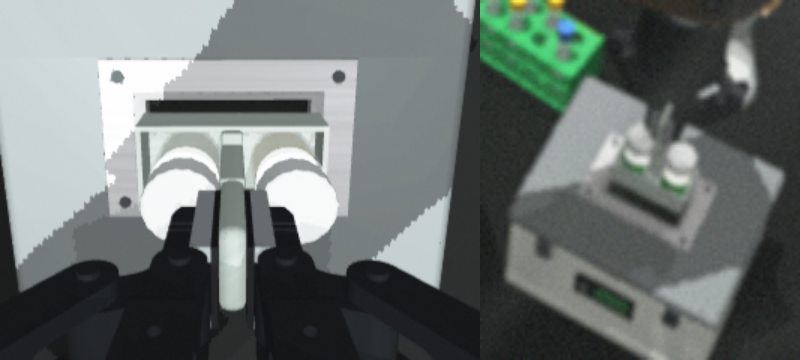

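Tray stands just over the slot, parallel to the frame (screws at crop (117,77) and (339,77), tray edge 135–331, slightly right of the frame's middle). I'll compute the jaw-axis and crosswise offsets precisely from this picture.

```bash
python3 - <<'E'
from h import *
he=imaging.get_calibration('wrist')['hand_eye']; S=load('w11'); g=S['p'].mean(2); tz=.2001
def tp(uv,zw):
    x=tz-zw; r=cv2.undistortPoints(np.array([[uv]],float),S['K'],S['D'])[0,0]; r=he[:3,:3]@np.r_[r,1]; return he[:3,3]+r*((x-he[0,3])/r[0])
sc=[]
for u0,v0 in((238,201),(386,201),(243,284)):
    w=g[v0-6:v0+7,u0-6:u0+7];k=np.clip(np.median(w)*.8-w,0,None);yy,xx=np.mgrid[-6:7,-6:7];sc.append((u0+(k*xx).sum()/k.sum(),v0+(k*yy).sum()/k.sum()))
P=[tp(s,.12) for s in sc]; print(np.round(sc,1).tolist(),np.round(P,4).tolist(),'mid z',(P[0]+P[1])[2]/2,'yaw',np.degrees(np.arctan2(P[1][1]-P[0][1],P[1][2]-P[0][2])))
print('slot centre y', (P[0][1]+P[2][1])/2, 'from screws1,3; from pair-30mm', (P[0][1]+P[1][1])/2-.030)
# tray: columns profile on rows of outer wall face
for v in range(228,240,2): print(v,S['p'][v,244:256].mean(1).astype(int),S['p'][v,374:388].mean(1).astype(int))
print('rows',S['p'][208:246,315].mean(1).astype(int), S['p'][208:246,285].mean(1).astype(int))
E
```

```text
[[237.8, 200.8], [385.4, 200.7], [243.1, 284.4]] [[0.0801, 0.0287, -0.0505], [0.0801, 0.0288, 0.0473], [0.0801, -0.0313, -0.0505]] mid z -0.001595869587587926 yaw 0.05072413218857809
slot centre y -0.0012827320423261963 from screws1,3; from pair-30mm -0.0012078763595844526
228 [253 253 253 253 252 240 240 240 238 226 154 130] [128 154 206 208 208 208 209 208 209 208 207 208 209 209]
230 [254 254 253 253 253 240 238 238 201 130 123 123] [124 126 144 190 203 204 203 205 205 204 205 204 205 206]
232 [253 253 253 253 253 238 230 172 125 122 122 122] [123 123 125 125 167 199 199 201 200 202 201 201 202 200]
234 [253 253 253 253 253 240 201 183 184 178 177 176] [194 194 201 201 203 212 198 199 199 200 199 199 199 200]
236 [253 253 253 247 253 245 231 231 231 228 226 226] [231 231 235 235 234 226 201 201 200 201 200 200 200 200]
238 [253 253 253 204 192 177 225 226 227 194 133 129] [122 120 229 231 232 219 203 203 204 203 203 203 203 204]
rows [196 201 191 159 142 149 150 152 117  26  29  31  31  30  30  32  52  97
 123 125 127 125 124 124 123 134 192 230 206 135 146 198 221 225 224 226
 226 219] [195 198 191 167 154 153 153 150 113  25  27  31  30  30  28  30  52  96
 124 125 128 125 122 123 121 135 190 228 227 216 180 169 169 169 168 170
 172 172]
```

```bash
python3 - <<'E'
from h import *
he=imaging.get_calibration('wrist')['hand_eye']; S=load('w11'); tz=.2001
def tp(uv,zw):
    x=tz-zw; r=cv2.undistortPoints(np.array([[uv]],float),S['K'],S['D'])[0,0]; r=he[:3,:3]@np.r_[r,1]; return he[:3,3]+r*((x-he[0,3])/r[0])
for nm,v,z in(('bottom edge',224.6,.1351),('rim outer',233.4,.1571)): print(nm,tp((315,v),z).round(4),'centre y',(tp((315,v),z)[1]-.0175).round(4))
E
```

```text
bottom edge [0.065  0.0163 0.0006] centre y -0.0012
rim outer [0.043  0.0167 0.0006] centre y -0.0008
```

Offset slot minus carrier is only −0.2 mm crosswise and −0.6 mm along the jaws. I'll correct and enter slowly, watching the force.

```bash
python3 -m handwheel '0 -0.0002 -0.0007 0;0.005 -0.0002 -0.0007 0;0.010 -0.0002 -0.0007 0;0.015 -0.0002 -0.0007 0;0.018 -0.0002 -0.0007 0;0.021 -0.0002 -0.0007 0;0.021 -0.0002 -0.0007 0;0.021 -0.0002 -0.0007 0'; python3 -m handwheel '0.002 0 0 0;0.004 0 0 0;0.006 0 0 0;0.008 0 0 0;0.010 0 0 0;0.010 0 0 0'; python3 -c "
from h import *
togo((.5845,-.2475,.109),-74.4)"
```

```text
t: 19.65
tool_pos: [0.5843, -0.2476, 0.1781]
tool_rot: [1.007, 1.326, -1.007]
force: [1.0, 0.2, -1.4]
gripper_width: 0.0068
t: 20.15
tool_pos: [0.5842, -0.2475, 0.1679]
tool_rot: [1.007, 1.326, -1.007]
force: [-0.2, -0.4, -0.9]
gripper_width: 0.0069
t 20.15 tcp [ 0.5842 -0.2475  0.1679] jaw -74.43 down [-5.e-04  4.e-04 -1.e+00] q6 0.79 w 0.0069 F [-0.2 -0.4 -0.9] | go [0.0589 0.0003 0.0001] turn -0.001
```

The tray's underside is through the slot with no contact force. Continue to TCP z 0.109 (caps at about 0.099, under the lid's 0.104 underside).

```bash
python3 -m handwheel '0.004 0 0 0;0.009 0 0 0;0.014 0 0 0;0.019 0 0 0;0.024 0 0 0;0.029 0 0 0;0.029 0 0 0'; python3 -m handwheel '0.005 0 0 0;0.011 0 0 0;0.017 0 0 0;0.023 0 0 0;0.027 0 0 0;0.029 0 0 0;0.029 0 0 0;0.029 0 0 0';  python3 -m handwheel '0 0 0 0;0 0 0 0;0 0 0 0;0 0 0 0'; python3 - <<'E'
from h import *
togo((.5845,-.2475,.109),-74.4)
S=shot('wrist','w12'); D=shot('scene','s6')
a=cv2.resize(S['p'][150:390,160:480],(480,360)); b=cv2.resize(D['p'][230:350,350:470],(320,360))
cv2.imwrite('pics/wd3.png',np.hstack([a,b])[:,:,::-1])
E
```

```text
t: 20.73
tool_pos: [0.5839, -0.2474, 0.138]
tool_rot: [1.007, 1.327, -1.007]
force: [0.1, 0.0, -2.7]
gripper_width: 0.0069
t: 21.4
tool_pos: [0.5844, -0.2476, 0.1103]
tool_rot: [1.007, 1.326, -1.007]
force: [-0.0, 0.4, -0.7]
gripper_width: 0.0069
t: 21.73
tool_pos: [0.5844, -0.2476, 0.1106]
tool_rot: [1.007, 1.325, -1.007]
force: [-1.1, -0.5, -1.3]
gripper_width: 0.0069
t 21.73 tcp [ 0.5844 -0.2476  0.1106] jaw -74.43 down [ 4.e-04 -1.e-04 -1.e+00] q6 0.79 w 0.0069 F [-1.1 -0.5 -1.3] | go [ 0.0016  0.0001 -0.0001] turn -0.0
```

View pics/wd3.png

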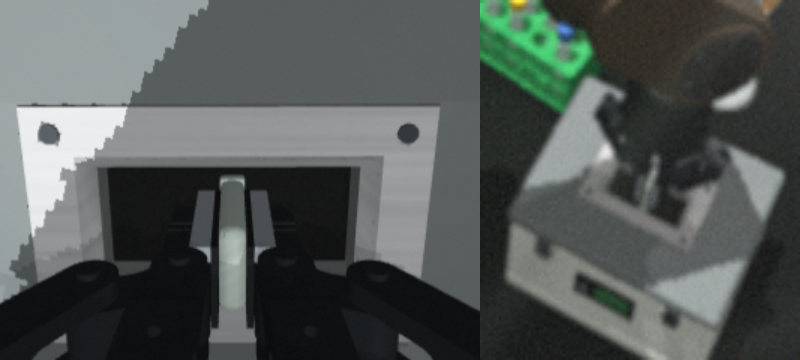

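The handle is centred in the slot opening (crop 105–352), with a clear gap all round. The caps have gone below the lid, and the wrist force is just the weight. Handing in.

```bash
python3 -c "
from bench import bot,telemetry
print(bot.close_job()); s=telemetry.observe(); print(s['t'],s['tool_pos'],s['force'],s['gripper_width'])"
```

```text
the job is handed in; nothing more can be done
None
the job is handed in; nothing more can be done
```

I handed in the job at about 22 s of the 67 s allowed. Both white-capped vials are in the small aluminium carrier, and the arm is holding it by the handle inside the cooling chest.

- **Vials:** After placing, both caps measured 0.0548 m high, which matches the 55 mm expected for fully seated vials. I didn't touch the timer, petri dish, buffer bottle or pipette, but I took no final picture to confirm they hadn't moved.
- **Lowering:** The carrier went through the slot level. The wrist readings stayed at about 1–3 N, which is roughly its own weight plus sensor noise, so there was no sign of rubbing.
- **Final position:** From the tool position, the caps are at about 0.101 m. That is about 3 mm under the lid's underside (0.104 m). The carrier's underside is about 24 mm above the chest floor.
- **Not seen directly:** It was too dark inside the chest to see the caps in the last picture, so the final depth comes from the tool height and the grasp. That picture does show the handle and fingers clear of the slot all round.
- **Odd readings:** I saw brief forces of 7–8 N while closing on the second vial and on the handle. The wrist camera also read about 1 mm off along the jaws, which I corrected for.

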